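Run a finger along the vial stoppers

TASK

The five vials in the curved carrier have their rubber stoppers only half in. With the gripper closed, run the fingertips lightly along the row in one pass, starting at the end with the lift tongue, so that each stopper in turn is pressed fully home; keep the fingertips low over the row until the last one is in, then come clear. Do not lift or shift the carrier, and leave the bottles and the cup round it alone.

Things in the scene. Friction and masses are not known exactly. Their poses are not given: they have to be found in the camera images.
- carrier: Loose curved aluminium carrier for five stoppered vials, standing on the bench, 1.3 to 2 kg, 40 mm wide, about 186 mm along the row, 30 mm high without the vials. Origin on the bench under stopper 3, z up, the row along y. A flat lift tongue (30 mm wide, 6 mm thick, 16 mm hole) lies low on the +y end, beside stopper 1, and reaches 35 mm beyond it; the other end is plain.
- stopper_1 (a joint): How far the stopper at the end with the lift tongue is pressed in: about 0 (0 to 0.0008) = standing 5 mm proud of its vial, 0.005 m = fully home, flange on the vial's rim. It slides straight down against about 1.5 N of friction and stays where it is left.
- top_1 (a point): Top centre of the stopper (at the end with the lift tongue): a dark rubber cap 28 mm in diameter, its rounded dome 6 mm high on a 2 mm flange. It moves with the stopper: 59 mm above the bench when proud, 54 mm when home.
- stopper_2 (a joint): How far the stopper no. 2 in the row counted from the tongue is pressed in: about 0 (0 to 0.0008) = standing 5 mm proud of its vial, 0.005 m = fully home, flange on the vial's rim. It slides straight down against about 1.5 N of friction and stays where it is left.
- top_2 (a point): Top centre of the stopper (no. 2 in the row counted from the tongue): a dark rubber cap 28 mm in diameter, its rounded dome 6 mm high on a 2 mm flange. It moves with the stopper: 59 mm above the bench when proud, 54 mm when home.
- stopper_3 (a joint): How far the stopper no. 3 in the row counted from the tongue is pressed in: about 0 (0 to 0.0008) = standing 5 mm proud of its vial, 0.005 m = fully home, flange on the vial's rim. It slides straight down against about 1.5 N of friction and stays where it is left.
- top_3 (a point): Top centre of the stopper (no. 3 in the row counted from the tongue): a dark rubber cap 28 mm in diameter, its rounded dome 6 mm high on a 2 mm flange. It moves with the stopper: 59 mm above the bench when proud, 54 mm when home. The five stoppers stand 36 mm apart on an arc of radius 160 mm whose centre lies on the carrier's -x side.
- stopper_4 (a joint): How far the stopper no. 4 in the row counted from the tongue is pressed in: about 0 (0 to 0.0008) = standing 5 mm proud of its vial, 0.005 m = fully home, flange on the vial's rim. It slides straight down against about 1.5 N of friction and stays where it is left.
- top_4 (a point): Top centre of the stopper (no. 4 in the row counted from the tongue): a dark rubber cap 28 mm in diameter, its rounded dome 6 mm high on a 2 mm flange. It moves with the stopper: 59 mm above the bench when proud, 54 mm when home.
- stopper_5 (a joint): How far the stopper at the plain end is pressed in: about 0 (0 to 0.0008) = standing 5 mm proud of its vial, 0.005 m = fully home, flange on the vial's rim. It slides straight down against about 1.5 N of friction and stays where it is left.
- top_5 (a point): Top centre of the stopper (at the plain end): a dark rubber cap 28 mm in diameter, its rounded dome 6 mm high on a 2 mm flange. It moves with the stopper: 59 mm above the bench when proud, 54 mm when home.
- control_bottle: Bystander: brown bottle with screw cap, 34 mm wide, 62 mm high, about 60 mm behind the row; origin at the centre of its underside.
- cal_vial: Bystander: small white bottle with screw cap, 26 mm wide, 46 mm high, about 60 mm behind the row; origin at the centre of its underside.
- sample_cup: Bystander: small white open cup, 18 mm wide, 25 mm high, in front of the row; origin at the centre of its underside.

How it is judged:
On the way, in this order (a step that is already met when the one before it is completed fails the run):
1. stopper 1, counted from the lift tongue, is pressed home, before any later one (value of joint stopper_1 above 0.0035 m), for 0.05 s.
2. stopper 2, counted from the lift tongue, is pressed home, before any later one (value of joint stopper_2 above 0.0035 m), for 0.05 s.
3. stopper 3, counted from the lift tongue, is pressed home, before any later one (value of joint stopper_3 above 0.0035 m), for 0.05 s.
4. stopper 4, counted from the lift tongue, is pressed home, before any later one (value of joint stopper_4 above 0.0035 m), for 0.05 s.
5. stopper 5, counted from the lift tongue, is pressed home, before any later one (value of joint stopper_5 above 0.0035 m), for 0.05 s.
At the end, for the whole second after the job is handed in: All five stoppers are pressed in to within 1.5 mm of fully home, and the carrier stands flat and at rest within 20 mm of where it stood (value of joint each of stopper_1, stopper_2, stopper_3, stopper_4, stopper_5 above 0.0035 m and distance of carrier from where it was at the start of the episode below 0.02 m and angle between carrier's own z axis and vertical below 0.05 rad and linear speed of carrier below 0.01 m/s); the robot touches nothing.
It fails at once if a fingertip pressed on the carrier, its vials or stoppers with more than 40 N (contact force between the fingers and carrier above 40 N).
It fails at once if the carrier was lifted or shifted by more than 20 mm (distance of carrier from where it was at the start of the episode above 0.02 m).
It fails at once if the carrier was tipped (angle between carrier's own z axis and vertical above 0.12 rad).
It fails at once if the finger was taken away (more than about 45 mm above the stoppers) between the first stopper and the last (value of joint stopper_1 above 0.0035 m and value of joint stopper_5 below 0.0035 m and z of the grasp point in the frame of carrier above 0.12 m).
It fails at once if a bottle or the cup beside the carrier was lifted, shifted by more than 20 mm or knocked over (distance of any of control_bottle, cal_vial, sample_cup from where it was at the start of the episode above 0.02 m or angle between any of control_bottle, cal_vial, sample_cup's own z axis and vertical above 0.5 rad).
It also fails if it takes over 42 s, if anything falls off the work surface, if the arm or the gripper's body presses on something with over 40 N, if the wrist force passes 120 N, or if a joint passes its speed limit or range.

ROBOT

A 6-joint arm with a two-finger parallel gripper is mounted at the origin on a cart in front of the work surface, level with it; the furniture and walls round the work are solid. World frame = base frame: x ahead of the robot, y to its left, z up, the work surface at z = 0. Lengths are in m, angles in rad, forces in N, time in s.
With the tool pointing down it reaches from about 0.25 to 0.725 m from the base axis. Payload 4 kg.
Tool frame: the origin (TCP) lies midway between the tips of the shut fingers; the grasp point (between the pads) lies 19 mm behind it; z points along the fingers, y is the line along which they close (so a half turn about z gives the same grasp; the last joint's range is limited). The gripper opens to 85 mm and grips with 20 to 120 N. Pads are 22 mm wide; open, the fingers measure 114 mm over their backs; the gripper's body (76 mm by 85 mm) begins 54 mm behind the grasp point. The pads swing forward as they close: fully open they stand 13 mm farther back than shut.
Start: joints at [1.129, 0.241, 0.005, 1.335, 0, 1.571], TCP at [0.214, 0.452, 0.231] pointing down, gripper open.
Joint ranges: [-2.72, 2.72], [-1.05, 1.87], [-1.09, 1.28], [-1.99, 2.15], [-1.42, 1.44], [-3.14, 3.14]. Speed limits (rad/s): [2.79, 2.79, 3.14, 3.14, 3.14, 3.14].

INTERFACE

Orientations are given as [roll, pitch, yaw] about the fixed x, y, z axes, in that order (R = Rz(yaw) Ry(pitch) Rx(roll)).
In Python, from station import bot gives the robot as it stands. The module is installed in compiled form; this text tells all that it offers.
- The arm moves only by the tool arm_command, never from a script. Its argument "commands" is text: rows parted by semicolons, each of 7 numbers parted by spaces: the turn, a rotation vector about the tool's x, y, z in rad, then the shift along the tool's x, y, z in cm, then the finger opening in cm, from 0 to 8.54. In form: ax ay az x y z hand; .... A call has 1 to 20 rows; each row shifts and turns the commanded pose from where the row before left it, along the tool's axes as they then stand; what a row does not reach is not made up. A row lasts 1/10 s, in which the tool goes at most 50 mm and 8.59 degrees, less where a joint would pass 70% of its speed; a pose out of reach is approached as far as the arm can. A call is refused whole if a number of a shift passes 5 or a number of a turn 0.15, either way. A call with a gripper value outside its range is refused whole. The fingers move at their own pace and stop on an object; "squeeze" is the grip in N (left out, the last holds). Time passes only in rows, so rows that do not move let the fingers close. It gives the time, the measured TCP pose, the force, the opening and the grip force at its end, in the units of the state.
- bot.state(): the state, without advancing time (a new reading comes with each control period).
- bot.read_camera(name): name is "scene" or "top" or "wrist"; returns a dict with "image" (400x640x3 uint8, red, green, blue), "depth" (400x640 float32, m along the optical axis (not along the pixel's ray), 0 where there is no reading), "mtx" (3x3 intrinsics, pixels), "k1" (the pictures are not rectified: a ray, as slopes to the right and down, at radius r is drawn at 1 + k1 r^2 times it, then the intrinsics apply), "rvec" (rotation vector, rad) and "tvec" (3), from world to camera coordinates, as OpenCV has them; the wrist camera has in their place "T_tool_cam" (4x4, takes a point from camera to tool coordinates, whose origin is the TCP and whose axes are the flange's). Camera axes: x right, y down, z forward; pixel columns grow to the right and rows downward; lengths in m; the calibration is good to about 2 mm. A picture is of the moment at which its call begins: read the wrist's pose just before it.
- bot.hand_in(): hands the job in; it is judged then, once.
The state is a dict: "t": time; "joint_pos": joint angles; "qd": joint speeds; "effort": joint torques, N m; "tool_pos": TCP position; "tool_rot": TCP orientation; "force": force on the tool from outside, world axes, zero at the start; "wrist_torque": the same for the moment, N m; "finger_gap": finger opening in m; "grip_force": force on a finger pad.
Only numpy, scipy, OpenCV 4.12 (cv2) and the standard library are available. Lean on these libraries where they do the work, as an engineer would, in place of code of your own. Each camera call takes 0.05 s, during which the arm holds its last target. There are 200 camera calls.

## Working session

There is one attempt and no reset: what is moved stays moved. The work goes in short steps, Python scripts to look and compute and a tool call to move; the robot and the scene stay as the last step left them, time stands still between calls to the robot, and variables do not carry over. Pictures are saved under pics/ and viewed, at most 10 in all, crops included, and the job is handed in when it is done.

Besides the shell and the picture viewer there is one more tool, called after ">>>" as name(argument=value, ...), one argument or row to a line, values as JSON. arm_command: Moves the arm, as the interface text tells. Its arguments: {"type":"object","properties":{"commands":{"type":"string"},"squeeze":{"type":"number"}},"required":["commands"]}

```bash
mkdir -p pics; python3 - <<'E'
from station import bot
import cv2,pickle
s=bot.state();print(s)
for n in("top","scene"):
    d=bot.read_camera(n);pickle.dump(d,open(n+".pkl","wb"));cv2.imwrite(f"pics/{n}0.png",d["image"][:,:,::-1])
    print(n,d["mtx"],d["k1"],d["rvec"],d["tvec"])
E
```

```text
{'t': 0.0, 'joint_pos': array([1.12899980e+00, 2.41393066e-01, 3.69456592e-03, 1.33520526e+00,
       4.25125971e-05, 1.57080918e+00]), 'qd': array([-0.00173493,  0.00076081,  0.00027048, -0.00041523, -0.00278926,
       -0.00195222]), 'effort': array([ 3.12196644e-04, -3.72313356e+01,  2.52409816e+01,  1.66515360e-02,
       -1.27052272e-04, -6.85621586e-06]), 'tool_pos': array([0.21349299, 0.45141143, 0.23041159]), 'tool_rot': array([-3.13948522e+00, -4.24854228e-05,  2.69978319e+00]), 'force': array([-0.04458161,  0.07166442,  0.29534664]), 'wrist_torque': array([ 0.05769967, -0.0353363 , -0.00416227]), 'grip_force': 0.0, 'finger_gap': 0.08547648072163415}
top [[416.13854204   0.         322.05219056]
 [  0.         416.13854204 202.58113309]
 [  0.           0.           1.        ]] -0.01326147330546552 [ 2.19160748 -2.21970715  0.0524577 ] [-0.04865827  0.51443707  0.90758339]
scene [[462.44667441   0.         315.07268667]
 [  0.         462.44667441 199.76164391]
 [  0.           0.           1.        ]] -0.020241325768777255 [ 1.96713493 -1.13466176  0.58546469] [-0.31021139  0.31315961  0.55928743]
```

View pics/top0.png

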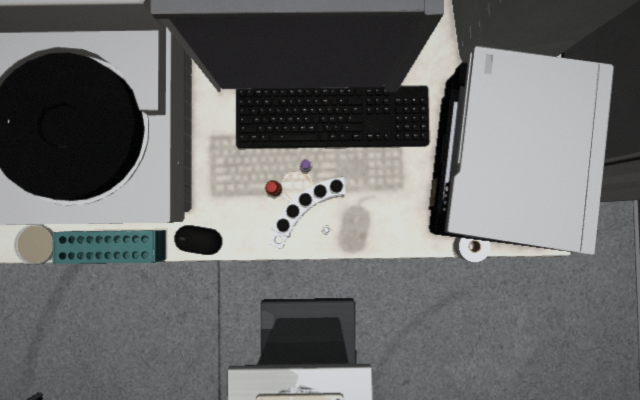

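View pics/scene0.png

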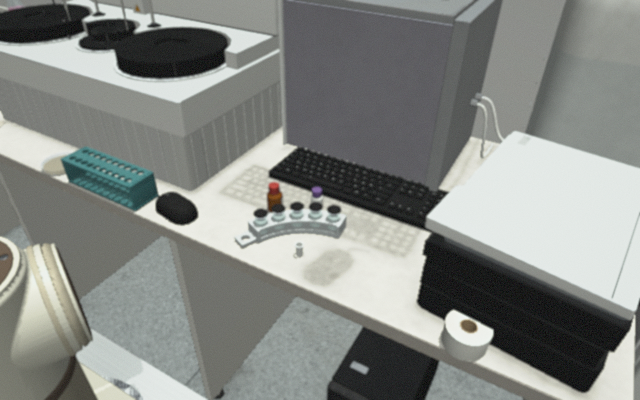

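The top view shows stopper 1 next to the tongue at about (283,225), then (293,211), (306,199), (320,190) and (337,186). The cup is at (326,230), with the red-capped bottle at (273,188) and the purple-capped one at (305,166) behind the row. The scene view agrees.

```bash
cat > h.py <<'E'
import numpy as np,cv2,pickle
def cast(d,px,z):
    dist=np.array([d["k1"],0,0,0,0.])
    u=cv2.undistortPoints(np.array(px,float).reshape(-1,1,2),d["mtx"],dist)[:,0]
    R=cv2.Rodrigues(d["rvec"])[0];C=-R.T@np.ravel(d["tvec"])
    r=np.c_[u,np.ones(len(u))]@R
    return C+r*((z-C[2])/r[:,2])[:,None]
def blobs(d,box,thr=60,amin=20,amax=400):
    x0,y0,x1,y1=box
    g=d["image"].max(2)[y0:y1,x0:x1]
    n,l,st,c=cv2.connectedComponentsWithStats((g<thr).astype(np.uint8))
    return [(c[i]+[x0,y0],st[i,4]) for i in range(1,n) if amin<=st[i,4]<=amax]
def model():
    a=(np.arange(2,-3,-1))*36/160  # angle, chord~arc
    a=(np.arange(2,-3,-1))*2*np.arcsin(18/160)
    return np.c_[.16*np.cos(a)-.16,.16*np.sin(a)]
def fit(P):
    M=model();mc=M.mean(0);pc=P.mean(0)
    H=(M-mc).T@(P-pc);t=np.arctan2(H[0,1]-H[1,0],H[0,0]+H[1,1])
    R=np.array([[np.cos(t),-np.sin(t)],[np.sin(t),np.cos(t)]])
    return t,pc-R@mc,(M-mc)@R.T+pc
E
python3 - <<'E'
from h import *
for n,box in(("top",(270,175,348,235)),("scene",(250,198,345,222))):
    d=pickle.load(open(n+".pkl","rb"))
    b=blobs(d,box,70,15,600);b.sort(key=lambda q:q[0][0])
    print(n,[(q[0].round(1).tolist(),int(q[1])) for q in b])
    if len(b)==5:
        P=cast(d,[q[0] for q in b],.055)[:,:2];t,o,F=fit(P)
        print(P.round(4).tolist(),t,o,F.round(4).tolist(),(P-F).round(4).tolist())
d=pickle.load(open("top.pkl","rb"))
print(cast(d,[(326,230)],.02),cast(d,[(273,188)],.06),cast(d,[(305,166)],.045))
E
```

```text
top [([275.8, 192.2], 41), ([282.7, 224.8], 109), ([292.3, 210.7], 114), ([304.9, 199.2], 110), ([319.7, 190.7], 110), ([336.0, 185.7], 109)]
scene [([260.4, 212.9], 66), ([276.9, 207.5], 86), ([296.4, 206.0], 67), ([315.4, 206.1], 66), ([333.7, 209.2], 65), ([340.6, 199.0], 25)]
[[ 0.45355435 -0.06294799  0.02      ]] [[0.54357517 0.04721723 0.06      ]] [[ 0.59081336 -0.0196095   0.045     ]]
```

```bash
python3 - <<'E'
from h import *
for n,px in(("top",[(282.7,224.8),(292.3,210.7),(304.9,199.2),(319.7,190.7),(336,185.7)]),("scene",[(260.4,212.9),(276.9,207.5),(296.4,206),(315.4,206.1),(333.7,209.2)])):
    d=pickle.load(open(n+".pkl","rb"))
    P=cast(d,px,.055)[:,:2];t,o,F=fit(P)
    print(n,t,o,F.round(4).tolist(),(P-F).round(4).tolist())
s=.214,.452
E
```

```text
top 0.6207328632982827 [ 0.51974647 -0.01891132] [[0.4662, 0.0285], [0.4956, 0.0078], [0.5197, -0.0189], [0.5373, -0.0504], [0.5473, -0.0849]] [[0.0004, -0.0004], [0.0001, -0.0001], [-0.0002, -0.0], [-0.0002, 0.0002], [-0.0001, 0.0003]]
scene 0.6111696287579531 [ 0.51594736 -0.02081908] [[0.4628, 0.0271], [0.4921, 0.0062], [0.5159, -0.0208], [0.5332, -0.0524], [0.5429, -0.0871]] [[0.0003, -0.0017], [0.0005, 0.002], [-0.0006, -0.0004], [0.0002, -0.0], [-0.0003, 0.0001]]
```

>>> arm_command(
  commands="0 0 0.14 0 0 0 0;0 0 0.14 0 0 0 0;0 0 0.14 0 0 0 0;0 0 0.14 0 0 0 0;0 0 0.14 0 0 0 0;0 0 0.14 0 0 0 0;0 0 0.14 0 0 0 0;0 0 0.149 0 0 0 0;0 0 0 0 0 0 0;0 0 0 0 0 0 0;0 0 0 0 0 0 0",
  squeeze=20,
)

```text
t: 1.2
tool_pos: [0.2137, 0.4519, 0.2311]
tool_rot: [-3.141, 0.0, 1.573]
force: [-0.2, -0.5, 0.4]
finger_gap: 0.0001
grip_force: 0.0
```

>>> arm_command(
  commands="0 0 0 -3.5 2.1 0 0;0 0 0 -3.5 2.1 0 0;0 0 0 -3.5 2.1 0 0;0 0 0 -3.5 2.1 0 0;0 0 0 -3.5 2.1 0 0;0 0 0 -3.5 2.1 0 0;0 0 0 -3.5 2.1 0 0;0 0 0 -3.5 2.1 0 0;0 0 0 -3.5 2.1 0 0;0 0 0 -3.5 2.1 0 0;0 0 0 -3.5 2.1 0 0;0 0 0 -3.5 2.1 0 0;0 0 0 0 0 0 0;0 0 0 0 0 0 0;0 0 0 0 0 0 0",
)

```text
t: 2.7
tool_pos: [0.4652, 0.0325, 0.2311]
tool_rot: [-3.141, -0.0, 1.572]
force: [-0.8, 0.4, -0.3]
finger_gap: -0.0002
grip_force: 0.0
```

```bash
python3 - <<'E'
from station import bot
import cv2,pickle
s=bot.state();d=bot.read_camera("wrist");d["s"]=s;pickle.dump(d,open("w1.pkl","wb"));cv2.imwrite("pics/w1.png",d["image"][:,:,::-1])
print(s["tool_pos"],s["tool_rot"],s["force"],d["T_tool_cam"],d["mtx"],d["k1"])
E
```

```text
[0.46522442 0.03251007 0.23114873] [-3.14080657e+00 -2.43522281e-04  1.57201127e+00] [-0.80784605  0.3919659  -0.25221443] [[ 5.39243253e-04 -9.57797464e-01 -2.87443433e-01  7.29100182e-02]
 [ 9.99999850e-01  5.44460414e-04  6.17873515e-05  2.46199080e-05]
 [ 9.73218018e-05 -2.87443423e-01  9.57797614e-01 -1.42976810e-01]
 [ 0.00000000e+00  0.00000000e+00  0.00000000e+00  1.00000000e+00]] [[350.82881432   0.         321.18826023]
 [  0.         350.82881432 196.15241769]
 [  0.           0.           1.        ]] -0.06348249656388452
```

View pics/w1.png

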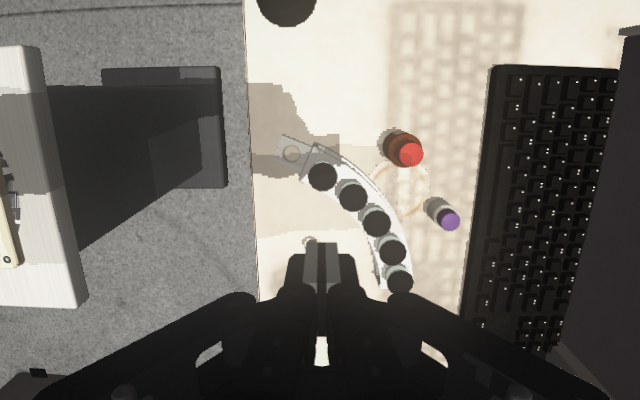

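The wrist view shows the stoppers at about (322,177), (352,197), (376,222), (392,252) and (400,282). I'll cast these to check against the top view.

```bash
python3 - <<'E'
from h import *
from scipy.spatial.transform import Rotation as Ro
d=pickle.load(open("w1.pkl","rb"));s=d["s"]
T=np.eye(4);T[:3,:3]=Ro.from_euler("xyz",s["tool_rot"]).as_matrix();T[:3,3]=s["tool_pos"]
W=np.linalg.inv(T@d["T_tool_cam"]);d["rvec"]=cv2.Rodrigues(W[:3,:3])[0];d["tvec"]=W[:3,3]
g=cv2.morphologyEx((d["image"].max(2)<85).astype(np.uint8),cv2.MORPH_OPEN,np.ones((11,11)))
g=g[155:300,300:420];n,l,st,c=cv2.connectedComponentsWithStats(g)
print([(c[i]+[300,155],st[i,4]) for i in range(1,n)])
px=[c[i]+[300,155] for i in range(1,n) if 300<st[i,4]<900]
if len(px)!=5: px=[(322,177),(352,197),(376,222),(392,252),(400,281.5)]
P=cast(d,px,.055)[:,:2];t,o,F=fit(P)
print(t,o,F.round(4).tolist(),(P-F).round(4).tolist())
E
```

```text
[(array([322.0881295 , 176.05215827]), np.int32(556)), (array([352.68007663, 197.42911877]), np.int32(522)), (array([376.53036437, 223.15991903]), np.int32(494)), (array([392.31799163, 252.12343096]), np.int32(478)), (array([335.23509712, 283.16409913]), np.int32(1493)), (array([401.0408805 , 286.50943396]), np.int32(636))]
0.6176275806432241 [ 0.51951191 -0.01867478] [[0.4661, 0.0289], [0.4955, 0.0081], [0.5195, -0.0187], [0.5369, -0.0502], [0.5469, -0.0848]] [[-0.0001, 0.0004], [-0.0004, 0.0003], [-0.0004, 0.001], [-0.0004, 0.0015], [0.0013, -0.0032]]
```

>>> arm_command(
  commands="0 0 0 -0.4 0.1 3 0;0 0 0 0 0 4 0;0 0 0 0 0 4 0;0 0 0 0 0 3 0;0 0 0 0 0 1.5 0;0 0 0 0 0 1 0;0 0 0 0 0 0 0;0 0 0 0 0 0 0;0 0 0 0 0 0 0",
)

```text
t: 3.65
tool_pos: [0.4679, 0.0283, 0.0676]
tool_rot: [3.139, -0.0, 1.571]
force: [0.5, 0.3, -1.2]
finger_gap: -0.0001
grip_force: 0.0
```

>>> arm_command(
  commands="0 0 0 0 -0.1 0.4 0;0 0 0 0 0 0.3 0;0 0 0 0 0 0.2 0;0 0 0 0 0 0.1 0;0 0 0 0 0 0 0;0 0 0 0 0 0 0",
)

```text
t: 4.25
tool_pos: [0.4658, 0.0279, 0.0563]
tool_rot: [-3.142, 0.0, 1.571]
force: [1.0, -0.4, -0.2]
finger_gap: -0.0
grip_force: 0.2
```

>>> arm_command(
  commands="0 0 0 0 0 0.1 0;0 0 0 0 0 0.05 0;0 0 0 0 0 0 0",
)

```text
t: 4.55
tool_pos: [0.4658, 0.028, 0.0548]
tool_rot: [3.142, 0.0, 1.571]
force: [-0.0, -0.6, 0.2]
finger_gap: 0.0003
grip_force: 0.4
```

>>> arm_command(
  commands="0 0 0 0 0 0.05 0;0 0 0 0 0 0.05 0;0 0 0 0 0 0 0",
)

```text
t: 4.85
tool_pos: [0.4658, 0.028, 0.0538]
tool_rot: [3.142, 0.0, 1.571]
force: [0.4, -0.4, 2.0]
finger_gap: -0.0001
grip_force: 0.8
```

>>> arm_command(
  commands="0 0 0 0 0 0.05 0;0 0 0 0 0 0.05 0;0 0 0 0 0 0 0",
)

```text
t: 5.15
tool_pos: [0.4659, 0.0279, 0.0536]
tool_rot: [3.141, 0.0, 1.571]
force: [-2.0, -0.8, 8.7]
finger_gap: -0.0002
grip_force: 4.0
```

>>> arm_command(
  commands="0 0 0 0 0 -0.3 0;0 0 0 -0.33 0.49 -0.3 0;0 0 0 -0.33 0.49 0 0;0 0 0 -0.33 0.49 0 0;0 0 0 -0.33 0.49 0 0;0 0 0 -0.33 0.49 0.2 0;0 0 0 -0.33 0.49 0.15 0;0 0 0 0 0 0.1 0;0 0 0 0 0 0.1 0;0 0 0 0 0 0 0;0 0 0 0 0 0 0",
)

```text
t: 6.25
tool_pos: [0.4959, 0.0079, 0.0538]
tool_rot: [3.14, 0.001, 1.571]
force: [1.6, -1.4, 3.0]
finger_gap: -0.0001
grip_force: 1.6
```

>>> arm_command(
  commands="0 0 0 0 0 -0.3 0;0 0 0 -0.45 0.4 -0.25 0;0 0 0 -0.45 0.4 0 0;0 0 0 -0.45 0.4 0 0;0 0 0 -0.44 0.39 0 0;0 0 0 -0.44 0.39 0.2 0;0 0 0 -0.44 0.39 0.15 0;0 0 0 0 0 0.1 0;0 0 0 0 0 0.1 0;0 0 0 0 0 0 0;0 0 0 0 0 0 0",
)

```text
t: 7.35
tool_pos: [0.5195, -0.0189, 0.0538]
tool_rot: [3.14, 0.001, 1.571]
force: [0.5, -1.5, 3.4]
finger_gap: -0.0002
grip_force: 1.7
```

Next is stopper 4, at (.537, -.0503).

>>> arm_command(
  commands="0 0 0 0 0 -0.3 0;0 0 0 -0.53 0.3 -0.25 0;0 0 0 -0.53 0.3 0 0;0 0 0 -0.53 0.3 0 0;0 0 0 -0.53 0.29 0 0;0 0 0 -0.51 0.28 0.2 0;0 0 0 -0.51 0.28 0.15 0;0 0 0 0 0 0.1 0;0 0 0 0 0 0.1 0;0 0 0 0 0 0 0;0 0 0 0 0 0 0",
)

```text
t: 8.45
tool_pos: [0.5368, -0.0504, 0.0538]
tool_rot: [3.14, 0.001, 1.571]
force: [-0.6, -2.0, 3.6]
finger_gap: -0.0002
grip_force: 1.8
```

Stopper 5 is at (.547, -.085).

>>> arm_command(
  commands="0 0 0 0 0 -0.3 0;0 0 0 -0.58 0.17 -0.25 0;0 0 0 -0.58 0.17 0 0;0 0 0 -0.58 0.17 0 0;0 0 0 -0.58 0.17 0 0;0 0 0 -0.57 0.17 0.2 0;0 0 0 -0.57 0.17 0.15 0;0 0 0 0 0 0.1 0;0 0 0 0 0 0.1 0;0 0 0 0 0 0 0;0 0 0 0 0 0 0",
)

```text
t: 9.55
tool_pos: [0.5469, -0.0851, 0.0538]
tool_rot: [3.141, 0.001, 1.571]
force: [-0.5, -1.9, 3.9]
finger_gap: 0.0003
grip_force: 1.9
```

>>> arm_command(
  commands="0 0 0 0 0 -1 0;0 0 0 0 0 -3 0;0 0 0 0 0 -4 0;0 0 0 0 0 -4 0;0 0 0 0 0 -3 0;0 0 0 0 0 0 0;0 0 0 0 0 0 0;0 0 0 0 0 0 0",
)

```text
t: 10.35
tool_pos: [0.5455, -0.0841, 0.2019]
tool_rot: [-3.139, -0.001, 1.571]
force: [-0.5, 0.5, 0.6]
finger_gap: -0.0001
grip_force: 0.0
```

```bash
python3 - <<'E'
from station import bot
import cv2
from h import *
print(bot.state()["tool_pos"])
d=bot.read_camera("scene")
im=d["image"][150:290,200:400,::-1];cv2.imwrite("pics/s1.png",cv2.resize(im,None,fx=4,fy=4,interpolation=2))
E
```

```text
[ 0.54551372 -0.08405771  0.20193898]
```

View pics/s1.png

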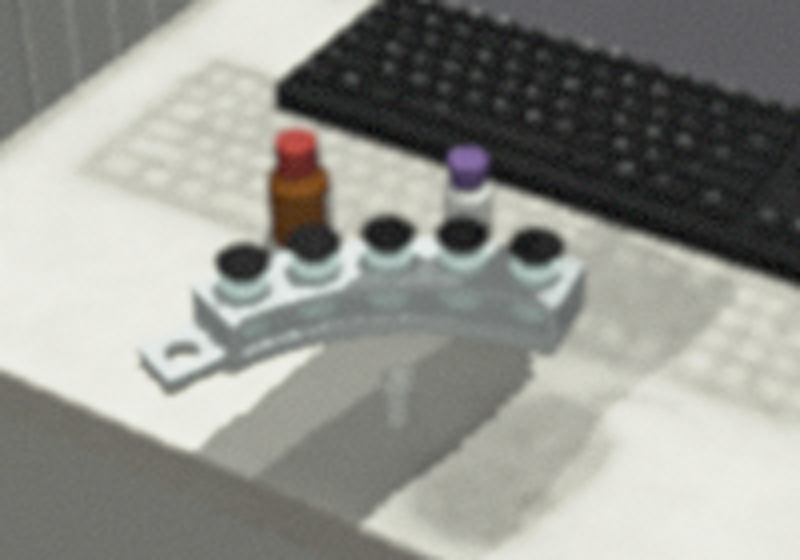

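The crop shows all five caps at an even height, sitting low on their vials, at about (243,265), (313,243), (388,234), (462,237) and (536,247). The carrier, both bottles and the cup are in place, so I'm handing in.

```bash
python3 -c "
from station import bot
print(bot.hand_in())"
```

```text
the job is handed in; nothing more can be done
None
```

I pressed all five stoppers home in order from the tongue end, lifting about 6 mm between stoppers rather than sliding flat; in the last picture the carrier, bottles and cup look undisturbed, and the job is handed in, though the hand-in gave no verdict.

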